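# Raise the spray booth window to its working mark

## Task

Push the sloping window of the spray booth up from beneath its lip, with the fingertips and without pinching the lip, until the pointer at the left end of the lip is level with the tip of the arrow-shaped clip on the left jamb (the round clip on the right is the cleaning height: ignore it). Then take the hand away and leave the window standing there; do not shift the clips, and leave the jars, pens and other things on the table where they are.

Things in the scene. Friction and masses are not known exactly. Their poses are not given: they have to be found in the camera images.
- booth: White spray booth, 470 wide, 430 deep, 340 high. Origin: middle of the foot of its front; x points into it, y to its left jamb, z up. Its front is a plane through the origin leaning back 40 degrees: up the slope = (0.643, 0, 0.766), out of the window = (-0.766, 0, 0.643). Below the window, 115 mm of fixed panel; aluminium jambs (50 wide, 205 either side of the middle) stand 14 mm out of the plane.
- sash (a joint): Travel of the window up the slope in m, 0 = fully down, 0.15 = top stop. It starts 0 to 0.025 up. Counterweighted: it stays wherever it is left, and takes about 3 to 6 N along the slope to push.
- lip_under (a point): Middle of the underside of the lip: a black rubber strip topped with aluminium, 300 wide (along booth y), 42 deep, 14 thick, standing square out of the window's lower edge. The point is half-way along, 21 mm from the lip's front edge, 27 mm out of the plane of the booth's front. The underside faces down the slope, free space beneath. Axes as the booth's; rides with the window.
- pointer (a point): Tip of the thin dark steel rod (8 thick) that stands out of the lip's left end (booth's +y), 22 mm out of the plane of the booth's front. It rides with the window. Axes as the booth's.
- arrow_tip (a point): Tip of the dark steel arrow clip (24 wide cone pointing sideways at the window) on the left jamb: the mark for the working height. It too lies 22 mm out of the plane, so the pointer is level with it when their z are equal; 1 mm of window travel raises the pointer 0.766 mm. At the start it is 40 to 135 mm further up the slope than the pointer. Axes as the booth's.
- disc (a point): Centre of the round dark steel clip (30 across) on the right jamb: another height, not the one wanted.
- palette: White plastic paint tray with 12 wells, 100 x 260 x 34, loose, on the table in front of the booth. Origin under its centre.
- ink_jar: Small glass jar, 48 across, 60 high, loose, in front of the booth to the left. Origin under its centre.
- squeeze_bottle: White plastic bottle, 60 across, 170 high, loose, left of the booth. Origin under its centre.
- brush_pot: Glass with brushes and pens standing in it, 72 across, about 200 high, loose, right of the booth. Origin under its centre.
- marker_a: Black marker pen, 135 long, 14 thick, lying in front of the booth to the right. Origin under its centre.
- marker_b: White marker pen with a grey cap, 135 long, 14 thick, lying beside the other. Origin under its centre.
- tape: Roll of tape, 96 across, 24 high, lying flat, left of the booth's front. Origin under its centre.
- paint_tub: Black paint tub with a white lid, 64 across, 75 high, left of the booth. Origin under its centre.

How it is judged:
By the outcome, as a careful person would: the job done as asked, in the order asked, and still so for the second after the job is handed in, with the robot touching nothing.
It also fails if it takes over 38 s, if anything falls off the work surface, if the arm or the gripper's body presses on something with over 40 N, if the wrist force passes 120 N, or if a joint passes its speed limit or range.

## Robot

A 6-joint arm with a two-finger parallel gripper is mounted at the origin on the work surface. World frame = base frame: x ahead of the robot, y to its left, z up, the work surface at z = 0. Lengths are in m, angles in rad, forces in N, time in s.
With the tool pointing down it reaches from about 0.275 to 0.875 m from the base axis. Payload 12.5 kg.
Tool frame: the origin (TCP) lies at the very end of the fingers, on their centre line; the grasp point (between the pads) lies 19 mm behind it; z points along the fingers, y is the line along which they close (so a half turn about z gives the same grasp; the last joint's range is limited). The gripper opens to 85 mm and grips with 20 to 120 N. Pads are 22 mm wide; open, the fingers measure 114 mm over their backs; the gripper's body (76 mm by 85 mm) begins 54 mm behind the grasp point. The pads swing forward as they close: fully open they stand 13 mm farther back than shut.
Start: joints at [1.073, 0.351, 1.652, -0, 1.139, -0.085], TCP at [0.221, 0.504, 0.231] pointing down, gripper open.
Joint ranges: [-2.75, 2.75], [-0.79, 2.1], [0.01, 2.65], [-1.57, 4.71], [0.07, 3.14], [-2.87, 2.87]. Speed limits (rad/s): [2.22, 2.22, 2.79, 3.14, 3.14, 3.14].

## Interface

Orientations are given as a unit quaternion [w, x, y, z].
In Python, from cell import arm, camera, camera_model, search_frame, outline_of gives the robot as it stands.
- The arm moves only by the shell command python3 -m handwheel 'ROWS' [FORCE]. ROWS is JSON, a list that holds one entry, the list of rows, each a list of 5 numbers: the shift along the world's x, y, z in mm, then the turn about the world's z in degrees, then the closure, from 0 (fully open) to 1 (shut). A call has 1 to 10 rows; each row is the pose to reach, as a shift and turn from the pose commanded when the call began; what a row does not reach only later rows make up. A row lasts 1/10 s, in which the tool goes at most 50 mm and 8.59 degrees, less where a joint would pass 70% of its speed; a pose out of reach is approached as far as the arm can. A call with a gripper value outside its range is refused whole. The fingers move at their own pace and stop on an object; FORCE is the grip in N (left out, the last holds). Time passes only in rows, so rows that repeat a pose let the fingers close. It gives the time, the measured TCP pose, the force, the opening and the grip force at its end, in the units of the state.
- arm.get_state(): the state, without advancing time (a new reading comes with each control period).
- camera(name): name is "side" or "top"; returns the picture (480x640x3 uint8, red, green, blue); there is no depth.
- camera_model(name): a dict with "vertical_fov" (degrees; the focal length in pixels is half the picture's height over the tangent of half this angle, whatever the lens; pixels are square), "cx", "cy" (the principal point, pixels), "k1" (the pictures are not rectified: a ray, as slopes to the right and down, at radius r is drawn at 1 + k1 r^2 times it, then the intrinsics apply), "R" (3x3) and "t" (3): a world point X has camera coordinates R X + t. Camera axes: x right, y down, z forward; pixel columns grow to the right and rows downward; lengths in m; the calibration is good to about 2 mm. A picture is of the moment at which its call begins. camera_model takes no time and is no camera call.
- arm.job_done(): hands the job in; it is judged then, once.
Trained networks look in the newest picture that a camera, given by its name, has taken for a name from the list of things; names that differ only in an ending like _2 or _b are one class to them, and where a whole thing is asked for, a point or a joint stands for the part that bears it (a point fixed in the world has none). Each returns a list of dicts, best first, with "score" (0 to 1); they miss things now and then, are a little off and sometimes report something else, mostly with a low value. They report only what shows in the picture. A call takes as long as a camera call.
- search_frame(camera, query): "xyz" ([x, y, z] in m, in the coordinates of the camera as it stood for that picture, good to about 4 mm: the middle of the surface that is visible of it).
- outline_of(camera, query): "mask" (480x640 bool, what is visible of it).
The state is a dict: "time": time; "joint_positions": joint angles; "dq": joint speeds; "joint_torque": joint torques, N m; "position": TCP position; "eef_rot": TCP orientation; "wrist_force": force on the tool from outside, world axes, zero at the start; "wrist_torque": the same for the moment, N m; "gripper_width": opening from 0.0 (shut) to 1.0 (fully open); "finger_force": force on a finger pad.
Only numpy, scipy, OpenCV 4.12 (cv2) and the standard library are available. Lean on these libraries where they do the work, as an engineer would, in place of code of your own. Each camera call takes 0.05 s, during which the arm holds its last target. There are 200 camera calls.

## Working session

There is one attempt and no reset: what is moved stays moved. The work goes in short steps, Python scripts to look and compute and a shell command to move; the robot and the scene stay as the last step left them, time stands still between calls to the robot, and variables do not carry over. Pictures are saved under pics/ and viewed, at most 10 in all, crops included, and the job is handed in when it is done.

```bash
mkdir -p pics; ls; cat > h.py <<'E'
import numpy as np, cv2
from cell import arm, camera, camera_model, search_frame, outline_of
def M(n):
    m=camera_model(n); f=240/np.tan(np.radians(m['vertical_fov'])/2)
    return f,m['cx'],m['cy'],m['k1'],np.array(m['R']),np.array(m['t'])
def proj(n,X):
    f,cx,cy,k,R,t=M(n); c=R@np.array(X)+t; s=c[:2]/c[2]; s=s*(1+k*(s@s)); return np.array([cx,cy])+f*s
def ray(n,uv):
    f,cx,cy,k,R,t=M(n); d=(np.array(uv,float)-[cx,cy])/f; s=d.copy()
    for _ in range(20): s=d/(1+k*(s@s))
    return -R.T@t, R.T@np.array([s[0],s[1],1])
def tow(n,c):
    _,_,_,_,R,t=M(n); return R.T@(np.array(c)-t)
E
python3 - <<'E'
from h import *
for n in ('side','top'):
    im=camera(n); cv2.imwrite(f'pics/{n}0.png',im[:,:,::-1])
    print(n,M(n)[0],ray(n,(320,240)))
    for q in ['booth','lip_under','pointer','arrow_tip','disc','palette','ink_jar']:
        print(q,[(np.round(tow(n,r['xyz']),4).tolist(),round(r['score'],2)) for r in search_frame(n,q)[:2]])
print(arm.get_state())
E
```

```text
pics
side 605.0499143571767 (array([-0.01648029, -0.92798343,  0.7622129 ]), array([ 0.41329949,  0.75526764, -0.50869704]))
booth [([0.5874, -0.1148, 0.1805], 0.81)]
lip_under [([0.5378, 0.0159, 0.172], 0.57)]
pointer [([0.5424, 0.0149, 0.1694], 0.59)]
arrow_tip [([0.5898, -0.1155, 0.1783], 0.35)]
disc [([0.4816, -0.161, 0.1735], 0.74)]
palette []
ink_jar [([0.3606, 0.2654, 0.0333], 0.73)]
top 478.34463408977143 (array([4.13290434e-01, 2.72918601e-04, 1.06382316e+00]), array([ 0.1008825 , -0.00747734, -0.99488239]))
booth [([0.6183, 0.0269, 0.2523], 0.87)]
lip_under [([0.5425, 0.0389, 0.1719], 0.79)]
pointer [([0.5432, 0.0421, 0.171], 0.72)]
arrow_tip [([0.574, 0.2547, 0.1903], 0.52), ([0.3065, -0.2311, 0.0098], 0.3)]
disc [([0.4814, -0.161, 0.1776], 0.73)]
palette [([0.3483, 0.0862, 0.0115], 0.76), ([0.478, -0.16, 0.1804], 0.69)]
ink_jar [([0.3657, 0.2763, 0.0633], 0.7), ([0.6744, 0.3266, 0.0747], 0.39)]
{'time': 0.8, 'joint_positions': array([ 1.07338970e+00,  3.50711264e-01,  1.65180978e+00,  1.30459923e-05,
        1.13909148e+00, -8.46220151e-02]), 'dq': array([-3.97899913e-04,  3.39849884e-05,  3.92073559e-04,  2.41288020e-04,
       -1.83537620e-03,  2.86938434e-04]), 'joint_torque': array([ 3.53805874e-03, -5.05999374e+01, -2.91644847e+01,  6.07075981e-05,
        5.24273310e-04,  6.48574868e-06]), 'position': array([0.22061568, 0.50379598, 0.23127966]), 'eef_rot': array([-8.52580533e-06,  2.04932788e-01,  9.78776048e-01, -7.81675569e-06]), 'wrist_force': array([ 0.36324362, -0.26111104,  0.50382737]), 'wrist_torque': array([-0.0023716 ,  0.0308789 ,  0.00030829]), 'finger_force': 0.0, 'gripper_width': 1.0023597771984007}
```

View pics/side0.png

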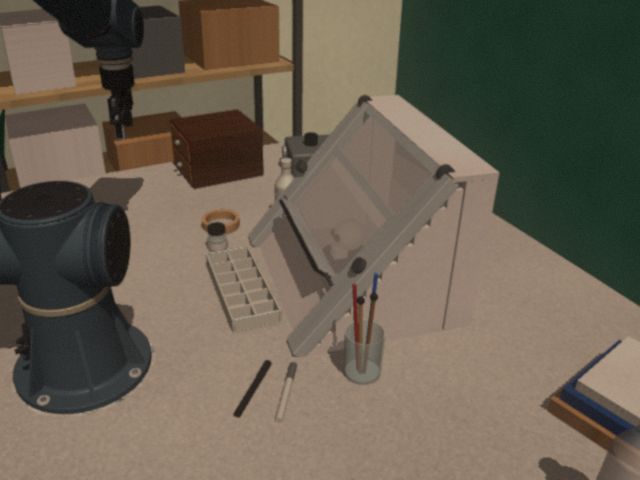

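View pics/top0.png

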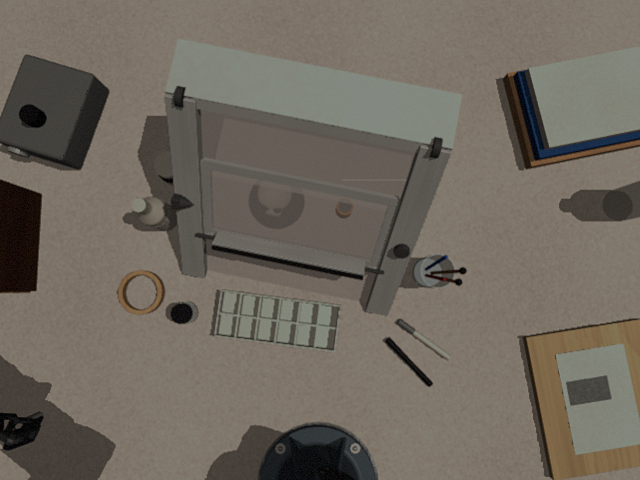

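```bash
python3 - <<'E'
import cv2
a=cv2.imread('pics/top0.png')[180:330,160:420]; cv2.imwrite('pics/tc.png',cv2.convertScaleAbs(cv2.resize(a,None,fx=3,fy=3,interpolation=cv2.INTER_CUBIC),alpha=1.5))
a=cv2.imread('pics/side0.png')[80:370,220:480]; cv2.imwrite('pics/sc.png',cv2.convertScaleAbs(cv2.resize(a,None,fx=2,fy=2,interpolation=cv2.INTER_CUBIC),alpha=1.5))
E
```

```text
(no output)
```

View pics/tc.png

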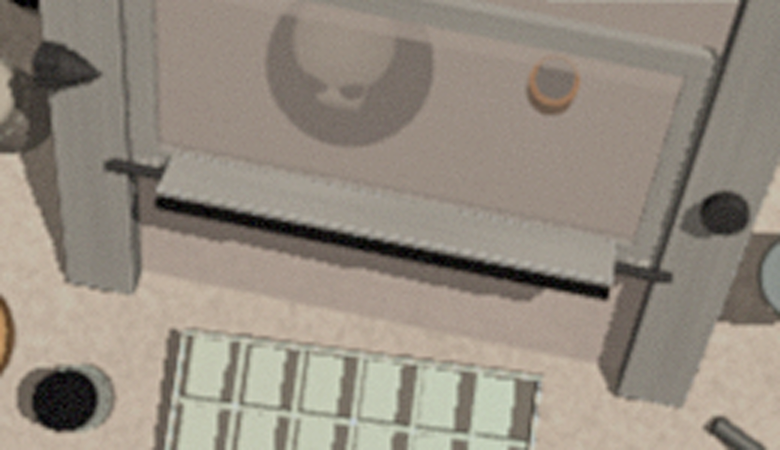

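View pics/sc.png

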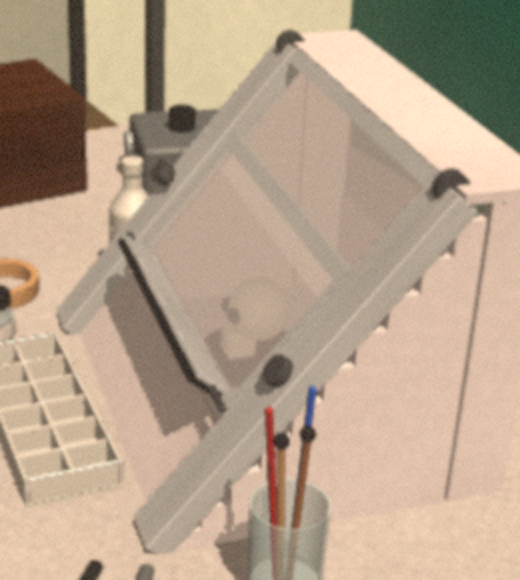

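```bash
cat >> h.py <<'E'
def B(p,y,s,o):
    b=np.array([.643*s-.766*o,y,.766*s+.643*o]); c,S=np.cos(p[2]),np.sin(p[2])
    return np.array([p[0]+c*b[0]-S*b[1],p[1]+S*b[0]+c*b[1],b[2]])
def solve(n,uv,p,o):   # (y,s) of pixel at height o out of plane
    from scipy.optimize import least_squares
    return least_squares(lambda v:proj(n,B(p,v[0],v[1],o))-uv,[0,.2]).x
E
python3 - <<'E'
from h import *
from scipy.optimize import least_squares
T=lambda u,v:(160+u/3,180+v/3); S=lambda u,v:(220+u/2,80+v/2)
obs=[('top',T(68,283),.23,0,.014),('top',T(133,293),.18,0,.014),('top',T(620,396),-.18,0,.014),('top',T(683,405),-.23,0,.014),
('side',S(135,520),-.18,0,.014),('side',S(150,550),-.23,0,.014),('side',S(58,318),.23,0,.014),
('top',T(157,204),.15,'w',.048),('top',T(608,298),-.15,'w',.048)]
def f(p): return np.concatenate([proj(n,B(p,y,p[3] if s=='w' else s,o))-uv for n,uv,y,s,o in obs])
r=least_squares(f,[.42,.05,-.2,.14],loss='soft_l1'); p=r.x; print(p,np.round(f(p).reshape(-1,2),1).tolist())
for k,n,uv,o in [('ptr','top',T(106,165),.022),('arrow','top',T(100,72),.022),('ptrS','side',S(122,236),.022),('arrS','side',S(175,172),.022)]: v=solve(n,uv,p,o);print(k,v,B(p,*v,o))
print('edge mid',B(p,0,p[3],.048),'under',B(p,0,p[3],.027),'upslope',B(p,0,1,0)-B(p,0,0,0))
print(proj('side',B(p,.15,p[3],.048)),proj('side',B(p,-.15,p[3],.048)))
np.save('p.npy',p)
E
```

```text
[ 0.41189469  0.06614797 -0.20098403  0.13562034] [[0.5, -1.0], [1.0, 0.2], [-0.5, -1.6], [1.0, -0.1], [-0.4, -2.3], [-1.5, -0.5], [-1.4, -4.8], [0.0, 0.6], [0.9, -0.3]]
ptr [0.19280207 0.13629583] [0.51974581 0.24093774 0.11854861]
arrow [0.19248374 0.21779059] [0.57102859 0.23016479 0.18097359]
ptrS [0.19817031 0.13160246] [0.5178604  0.24680038 0.11495349]
arrS [0.19714813 0.23135198] [0.5805042  0.23299449 0.19136162]
edge mid [0.46131533 0.05607927 0.13474918] under [0.47707753 0.05286797 0.12124618] upslope [ 0.6300568  -0.12836443  0.766     ]
[278.35408012 200.25171146] [314.46064997 270.37177202]
```

```bash
python3 -m handwheel '[[[20,-44,0,6,1],[39,-88,0,12,1],[58,-132,0,12,1],[78,-176,-10,12,1],[97,-220,-20,12,1],[117,-264,-40,12,1],[136,-308,-60,12,1],[156,-352,-80,12,1],[176,-396,-100,12,1],[195,-439,-111,12,1]]]' 20 && python3 -m handwheel '[[[0,0,0,0,1],[0,0,0,0,1]]]'
python3 - <<'E'
from h import *
t=camera('top');s=camera('side')
a=t[160:310,160:420];b=s[130:310,220:380]
a=cv2.resize(a,None,fx=3,fy=3,interpolation=2);b=cv2.resize(b,None,fx=3,fy=3,interpolation=2)
c=np.zeros((550,800,3),np.uint8); 
cv2.imwrite('pics/s1.png',cv2.convertScaleAbs(b[:,:,::-1],alpha=1.5)); cv2.imwrite('pics/t1.png',t[:,:,::-1])
E
```

```text
time: 1.8
position: [0.4131, 0.0692, 0.1212]
eef_rot: [-0.0, 0.101, 0.995, -0.0]
wrist_force: [0.9, 1.9, 0.3]
gripper_width: -0.002
finger_force: 0.0
time: 2.0
position: [0.4129, 0.0703, 0.1219]
eef_rot: [-0.0, 0.103, 0.995, -0.0]
wrist_force: [-0.2, -0.6, -0.4]
gripper_width: -0.003
finger_force: 0.0
```

View pics/s1.png

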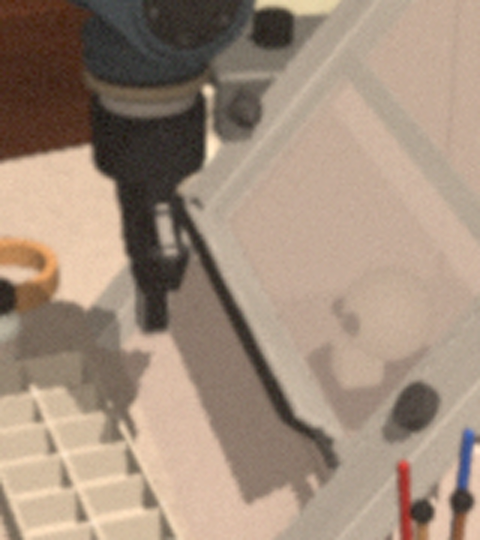

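```bash
python3 -m handwheel '[[[12,-3,0,0,1],[24,-5,0,0,1],[28,-6,0,0,1]]]'; python3 -m handwheel '[[[2,0,0,0,1],[4,-1,0,0,1]]]';python3 -m handwheel '[[[2,0,0,0,1],[4,-1,0,0,1]]]'
```

```text
time: 2.4
position: [0.4426, 0.0654, 0.1224]
eef_rot: [0.001, 0.101, 0.995, 0.0]
wrist_force: [-0.1, -0.3, -0.4]
gripper_width: 0.004
finger_force: 0.0
time: 2.6
position: [0.4448, 0.0642, 0.1219]
eef_rot: [-0.0, 0.101, 0.995, -0.0]
wrist_force: [0.2, 0.0, -0.0]
gripper_width: -0.002
finger_force: 0.0
time: 2.8
position: [0.4488, 0.0631, 0.122]
eef_rot: [-0.0, 0.101, 0.995, 0.0]
wrist_force: [0.8, 0.5, 0.2]
gripper_width: -0.002
finger_force: 0.0
```

```bash
for i in 1 2 3; do python3 -m handwheel '[[[2,0,0,0,1],[3,-1,0,0,1]]]' | egrep 'pos|wrist'; done
```

```text
position: [0.4499, 0.0624, 0.1217]
wrist_force: [-14.1, 9.9, 10.9]
position: [0.4502, 0.0623, 0.1215]
wrist_force: [-28.7, 18.2, 24.5]
position: [0.4505, 0.0621, 0.1213]
wrist_force: [-44.1, 26.0, 38.0]
```

```bash
python3 -m handwheel '[[[-4,2,0,0,1],[-6,2,0,0,1]]]' | egrep 'pos|wrist'; python3 -m handwheel '[[[2,0,2,0,1],[3,-1,4,0,1]]]' | egrep 'pos|wrist'; python3 -m handwheel '[[[2,0,2,0,1],[3,-1,4,0,1]]]' | egrep 'pos|wrist'; python3 - <<'E'
from h import *
print(proj('side',[.4129,.0703,.1219]))
E
```

```text
position: [0.4496, 0.0624, 0.1216]
wrist_force: [-4.5, 2.5, 1.0]
position: [0.453, 0.0615, 0.1256]
wrist_force: [-6.7, 6.7, 1.9]
position: [0.4563, 0.0606, 0.1297]
wrist_force: [-5.3, 7.3, 1.8]
[270.66655496 239.20834752]
```

```bash
python3 -m handwheel '[[[4,0,5,0,1],[8,-1,9,0,1],[11,-2,14,0,1],[15,-2,18,0,1],[19,-3,23,0,1],[23,-4,28,0,1],[27,-5,32,0,1],[30,-6,37,0,1],[33,-6,40,0,1],[33,-6,40,0,1]]]' | egrep 'time|pos|wrist'
python3 - <<'E'
from h import *
t=camera('top');s=camera('side')
a=cv2.resize(t[170:270,160:220],None,fx=6,fy=6,interpolation=2);b=cv2.resize(s[140:240,250:320],None,fx=6,fy=6,interpolation=2)
cv2.imwrite('pics/c2.png',cv2.convertScaleAbs(np.hstack([a,b])[:,:,::-1],alpha=1.6))
E
```

```text
time: 5.0
position: [0.4898, 0.054, 0.1701]
wrist_force: [-6.8, -0.8, 5.1]
```

View pics/c2.png

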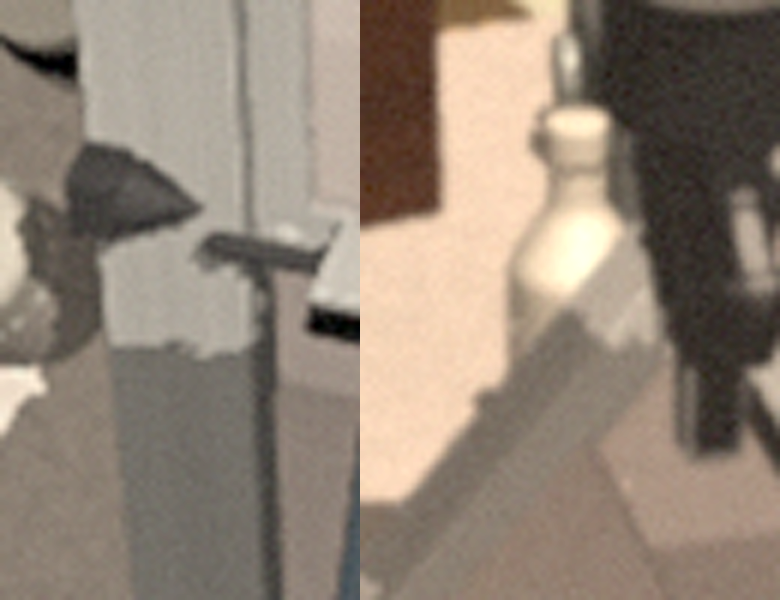

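```bash
python3 - <<'E'
from h import *
p=np.load('p.npy')
for q in [(203,208),(203,241)]: print(solve('top',(160+(q[0]-2.5)/6,170+(q[1]-2.5)/6),p,.022))
E
```

```text
[0.19235544 0.21720594]
[0.19310449 0.20327066]
```

```bash
python3 -m handwheel '[[[2,0,2,0,1],[4,-1,5,0,1],[6,-1,8,0,1],[6,-1,8,0,1]]]' | egrep 'time|pos|wrist'
python3 - <<'E'
from h import *
t=np.mean([camera('top').astype(float) for _ in range(12)],0)
np.save('t3.npy',t)
a=cv2.resize(t[185:225,165:225],None,fx=12,fy=12,interpolation=cv2.INTER_CUBIC)
cv2.imwrite('pics/c3.png',np.clip(a[:,:,::-1]*1.7,0,255).astype(np.uint8))
E
```

```text
time: 5.5
position: [0.4961, 0.0528, 0.1779]
wrist_force: [-4.7, -1.7, 2.8]
```

View pics/c3.png

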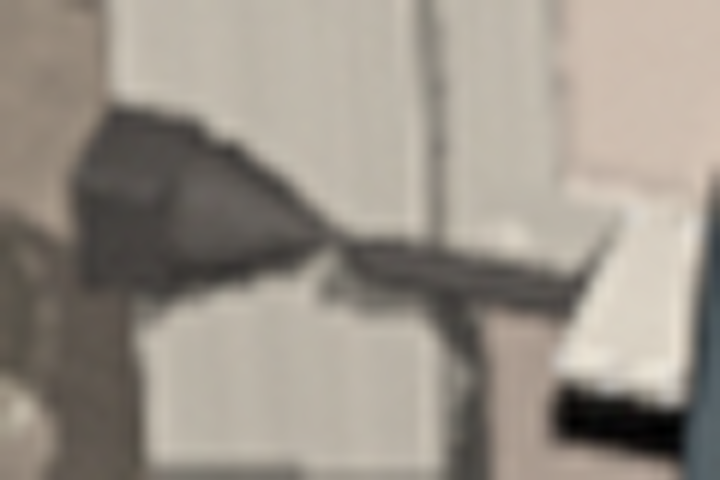

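```bash
python3 - <<'E'
from h import *
p=np.load('p.npy')
for q in [(332,243),(330,241),(348,256),(400,264),(540,291)]: print(q,solve('top',(165+(q[0]-5.5)/12,185+(q[1]-5.5)/12),p,.022))
t=np.load('t3.npy').mean(2)
for c in (190,194,196,198,200,203,206,209): print(c,np.round(t[198:214,c]).astype(int).tolist())
E
```

```text
(332, 243) [0.19478184 0.2152405 ]
(330, 241) [0.19508326 0.21557579]
(348, 256) [0.1923312  0.21318294]
(400, 264) [0.18397374 0.21368403]
(540, 291) [0.16155572 0.21388547]
190 [108, 109, 103, 83, 58, 51, 52, 43, 55, 83, 101, 108, 107, 106, 106, 105]
194 [107, 107, 106, 107, 109, 105, 82, 48, 43, 50, 63, 71, 81, 99, 108, 108]
196 [106, 106, 105, 106, 107, 108, 88, 49, 50, 46, 47, 61, 68, 89, 107, 105]
198 [107, 106, 106, 107, 107, 108, 88, 54, 49, 49, 41, 55, 70, 91, 107, 106]
200 [93, 94, 93, 95, 95, 95, 86, 63, 49, 51, 45, 47, 58, 74, 96, 109]
203 [108, 108, 108, 107, 108, 108, 109, 93, 59, 50, 51, 41, 40, 43, 41, 42]
206 [108, 108, 106, 105, 105, 111, 115, 107, 80, 48, 49, 46, 58, 83, 94, 92]
209 [109, 109, 108, 106, 105, 105, 109, 110, 97, 67, 49, 49, 44, 72, 92, 93]
```

```bash
cat >> h.py <<'E'
def edges(t,c,lo,hi):
    col=t[lo:hi,c]; thr=78; k=np.argmax(col<thr)
    top=lo+k-1+(col[k-1]-thr)/(col[k-1]-col[k]); j=k+np.argmax(col[k:]>thr)
    return top, lo+j-1+(thr-col[j-1])/(col[j]-col[j-1])
def level(t):
    p=np.load('p.npy')
    for c in (182,184,186,188,190): e=edges(t,c,190,214); print('cone',c,np.round(e,2),solve('top',(c,sum(e)/2),p,.022))
    for c in (195,196,197,198,199,206,207,208): e=edges(t,c,190,220); print('rod',c,np.round(e,2),solve('top',(c,e[0]+2.2),p,.022))
E
python3 - <<'E'
from h import *
level(np.load('t3.npy').mean(2))
E
```

```text
cone 182 [195.41 209.09] [0.21430913 0.21650853]
cone 184 [196.23 208.61] [0.2104293  0.21708048]
cone 186 [197.77 207.98] [0.20659932 0.21694738]
cone 188 [199.16 207.64] [0.20278123 0.21662098]
cone 190 [201.21 206.83] [0.19897476 0.21607622]
rod 195 [204.29 210.37] [0.18956767 0.21237514]
rod 196 [204.25 210.46] [0.18761338 0.2129733 ]
rod 197 [204.28 210.42] [0.18566976 0.21339185]
rod 198 [204.3  210.39] [0.18372538 0.21385695]
rod 199 [204.6 210.4] [0.18181498 0.2136081 ]
rod 206 [206.07 210.82] [0.16837181 0.21342695]
rod 207 [206.27 210.97] [0.16645154 0.21340734]
rod 208 [206.41 211.21] [0.16452535 0.2135767 ]
```

```bash
python3 -m handwheel '[[[1,0,1,0,1],[1,0,2,0,1],[1,0,2,0,1]]]' | egrep 'time|pos|wrist'
python3 -m handwheel '[[[-10,2,0,0,1],[-30,6,-4,0,1],[-70,14,-4,0,1],[-115,24,-4,0,1],[-120,60,-4,0,1],[-120,60,-4,0,1]]]' | egrep 'time|pos|wrist'
python3 - <<'E'
from h import *
t=np.mean([camera('top').astype(float) for _ in range(12)],0)
s=np.mean([camera('side').astype(float) for _ in range(12)],0)
level(t.mean(2)); np.save('s4.npy',s)
a=cv2.resize(t[185:225,165:225],None,fx=12,fy=12,interpolation=cv2.INTER_CUBIC)[:,:400]
b=cv2.resize(s[145:185,280:320],None,fx=10,fy=10,interpolation=cv2.INTER_CUBIC)
b=cv2.copyMakeBorder(b,0,80,0,0,0)
cv2.imwrite('pics/c4.png',np.clip(np.hstack([a,b])[:,:,::-1]*1.7,0,255).astype(np.uint8))
E
```

```text
time: 6.4
position: [0.4972, 0.0529, 0.1797]
wrist_force: [-4.6, -1.7, -1.3]
time: 7.0
position: [0.3766, 0.1153, 0.1766]
wrist_force: [0.0, -0.3, 0.1]
cone 182 [195.16 209.37] [0.21431217 0.21646553]
cone 184 [196.09 208.79] [0.21043226 0.21703675]
cone 186 [197.56 208.28] [0.20660687 0.21683088]
cone 188 [198.94 207.83] [0.20277842 0.21666638]
cone 190 [200.97 207.11] [0.19897746 0.21603029]
rod 195 [203.18 209.68] [0.18942486 0.21515447]
rod 196 [203.11 209.74] [0.18747077 0.21583198]
rod 197 [203.16 209.68] [0.18553362 0.2162051 ]
rod 198 [203.42 210.27] [0.18362128 0.21607661]
rod 199 [203.94 210.72] [0.18173975 0.21526488]
rod 206 [205.14 210.6 ] [0.16829078 0.21574521]
rod 207 [205.35 210.55] [0.16637403 0.21572392]
rod 208 [205.51 210.87] [0.16445334 0.2158294 ]
```

View pics/c4.png

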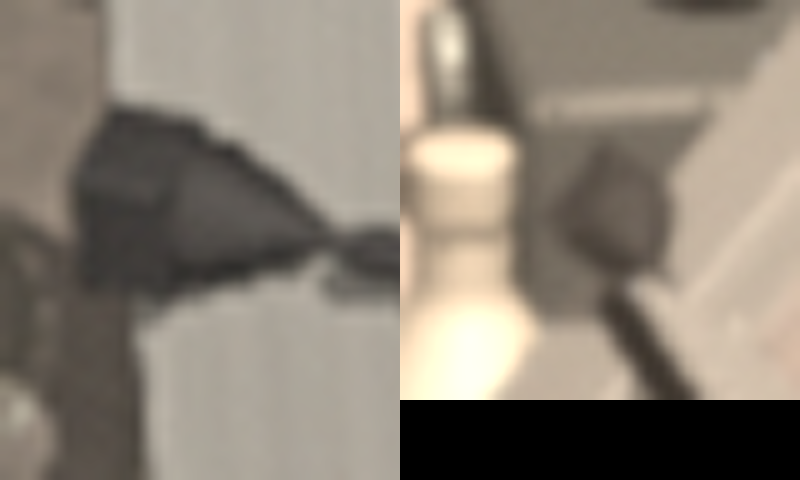

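```bash
python3 - <<'E'
from h import *
p=np.load('p.npy')
for y in (.155,.192,.223):
  for s in (.213,.216,.219): q=proj('side',B(p,y,s,.022)); print(y,s,np.round((q-[280,145])*10+[405,5]))
E
```

```text
0.155 0.213 [678. 349.]
0.155 0.216 [687. 339.]
0.155 0.219 [695. 329.]
0.192 0.213 [637. 284.]
0.192 0.216 [645. 274.]
0.192 0.219 [653. 264.]
0.223 0.213 [603. 232.]
0.223 0.216 [611. 222.]
0.223 0.219 [619. 212.]
```

```bash
python3 - <<'E'
from h import *
s=np.load('s4.npy')
b=cv2.resize(s[145:195,280:345],None,fx=12,fy=12,interpolation=cv2.INTER_CUBIC)
cv2.imwrite('pics/c5.png',np.clip((b[:,:,::-1]-20)*2.2,0,255).astype(np.uint8))
E
```

```text
(no output)
```

View pics/c5.png

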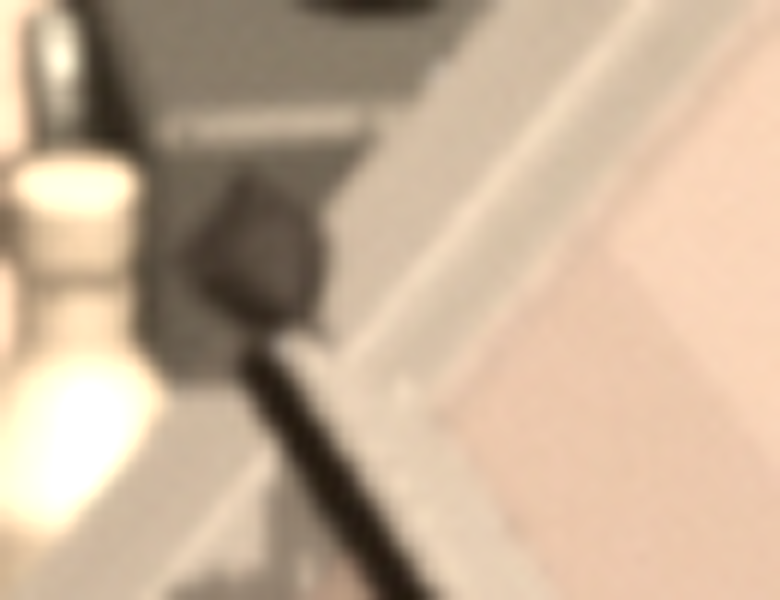

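```bash
python3 - <<'E'
from h import *
p=np.load('p.npy')
t=(cv2.imread('pics/top0.png').astype(float).mean(2)+cv2.imread('pics/t1.png').astype(float).mean(2))/2
for c in range(184,196): print(c,np.round(t[196:211,c]).astype(int).tolist(), np.round(edges(t,c,190,214),2) if t[196:211,c].min()<78 else '')
for q in [(192,203.9),(192,204.4),(190,203.8)]: print(q,solve('top',q,p,.022))
E
```

```text
184 [78, 39, 37, 43, 47, 50, 46, 47, 42, 40, 34, 26, 46, 83, 97] [195.98 208.87]
185 [89, 65, 38, 35, 43, 48, 50, 50, 46, 42, 34, 28, 50, 82, 98] [196.46 208.86]
186 [97, 87, 66, 38, 40, 46, 49, 50, 46, 41, 33, 43, 69, 89, 95] [197.42 208.45]
187 [95, 99, 84, 54, 36, 43, 49, 50, 43, 36, 28, 44, 80, 94, 92] [198.18 207.95]
188 [96, 97, 96, 74, 43, 38, 46, 49, 48, 35, 30, 50, 79, 96, 94] [198.8  207.96]
189 [96, 96, 97, 92, 72, 49, 42, 49, 47, 38, 37, 54, 82, 95, 94] [199.7  207.85]
190 [96, 98, 98, 98, 92, 73, 51, 44, 44, 38, 44, 73, 91, 96, 94] [200.75 207.3 ]
191 [96, 95, 96, 97, 98, 92, 70, 49, 44, 41, 66, 90, 98, 95, 94] [201.65 206.5 ]
192 [95, 96, 96, 95, 97, 97, 90, 70, 52, 52, 79, 96, 97, 95, 94] [202.6  205.96]
193 [97, 97, 96, 96, 97, 98, 97, 86, 62, 74, 92, 96, 95, 95, 95] [203.32 205.23]
194 [93, 96, 95, 96, 96, 94, 96, 91, 86, 90, 98, 96, 96, 94, 96] 
195 [96, 95, 94, 92, 95, 94, 96, 94, 95, 93, 95, 96, 94, 96, 95] 
(192, 203.9) [0.19506281 0.21737427]
(192, 204.4) [0.19513287 0.21612007]
(190, 203.8) [0.19894253 0.21662376]
```

```bash
python3 -c "
from cell import arm
print(arm.job_done())"
```

```text
the job is handed in; nothing more can be done
None
```

I pushed the window up until the pointer stood level with the arrow tip, by my measurement about 1 mm low at most, then took the hand clear and handed the job in; the tool only points straight down, so the closed fingertips pushed on the lip's lower front edge rather than flat under it.

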